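Fit the spacer and roller, then hold the belt tensioner back

TASK

Get the belt drive unit ready for its new belt: thread the brass spacer ring down the steel idler post until it is fully home on the plate, then the blue toothed roller on top of it, fully home too, and let go of both. Then push the sprung tensioner arm back by its red paddle, past its ratchet click to the green marks, and finish while still holding it there, because the click does not latch and the arm springs back if it is let go. Leave the other things on the bench where they are.

Things in the scene. Friction and masses are not known exactly. Their poses are not given: they have to be found in the camera images.
- drive_unit: fixed belt drive unit: aluminium plate 130 mm (its x) by 290 mm (its y), 10 mm thick, carrying the idler post, the tensioner arm and the brass pawl slider. Origin: centre of the plate's underside; z up. The post stands at its (0, +90 mm). The pawl and its two guides stand between post and pivot; a black boss beside the pivot; all up to 34 mm above the bench, 50 mm or more from the post's axis
- post_foot (a point): where the axis of the steel idler post meets the plate's top, 10 mm above the bench. The post is upright, 12 mm in diameter, 50 mm high above this point, with a 4 mm taper at its top; axes as the drive unit's
- post_tip (a point): top centre of the idler post, 60 mm above the bench
- spacer: brass spacer ring lying flat, 36 mm outside, 16 mm bore, 14 mm high. Origin: centre of its underside, z up its bore. Home: its underside on the plate round the post
- idler: blue toothed idler roller standing on its flat end, 41 mm outside over the teeth, 16 mm bore, 24 mm high. Origin: centre of its underside, z up its bore. Home: its underside on the spacer's top, 14 mm above the plate, round the post
- tensioner_angle (a joint): angle of the sprung arm about its upright pivot, rad: 0 at rest, growing anticlockwise from above (paddle towards the unit's +x). Meets the brass pawl at 0.19, click at 0.30, past it from 0.45 (arm over the green marks on the plate); end stop 0.75. It pushes back at the paddle with about 3 N at rest, 4 to 7 N over the click, 5 to 8 N past it; the pawl does not latch
- tensioner: dark steel arm (14 mm wide, top 38 mm above the bench) with a red upright paddle 100 mm along its -y. Origin: on its pivot axis at bench height, at the unit's (+10, -35 mm); z up; turns with the arm, at joint 0 yawed -0.30 rad from the unit. Paddle: 8 mm thick (its x; pushed towards +x), 32 mm wide (its y), from 22 to 77 mm above the bench
- paddle_face (a point): centre of the paddle's near face, the one to push (it looks to the arm's -x), 58 mm above the bench, at the arm's (-4, -100 mm); axes as the arm's
- old_wheel: worn black plastic wheel (ring) lying flat, 42 mm across, 16 mm high; a bystander that is not to be fitted. Origin: centre of its underside
- screwdriver: screwdriver lying on the bench, about 200 mm long; bystander. Origin: centre of its underside
- flux_bottle: yellow bottle with a red cap, 56 mm across, 150 mm high, standing; bystander. Origin: centre of its underside
- parts_box: clear open parts box 110 x 150 x 35 mm; bystander. Origin: centre of its underside
- screw_jar: small glass jar with steel lid, 52 mm across, 60 mm high; bystander. Origin: centre of its underside
- heat_sink: finned aluminium heat sink 60 x 60 x 24 mm; bystander. Origin: centre of its underside

How it is judged:
By the outcome, as a careful person would: the job done as asked, in the order asked, and still so for the second after the job is handed in, while the arm keeps its last pose, push and grip.
It also fails if it takes over 70 s, if anything falls off the work surface, if the arm or the gripper's body presses on something with over 40 N, if the wrist force passes 120 N, or if a joint passes its speed limit or range.

ROBOT

A 6-joint arm with a two-finger parallel gripper is mounted at the origin on the work surface. World frame = base frame: x ahead of the robot, y to its left, z up, the work surface at z = 0. Lengths are in m, angles in rad, forces in N, time in s.
With the tool pointing down it reaches from about 0.325 to 0.775 m from the base axis. Payload 9.3 kg.
Tool frame: the origin (TCP) lies midway between the tips of the shut fingers; the grasp point (between the pads) lies 19 mm behind it (env.grip_depth is the distance from the TCP to the grasp point, in m); z points along the fingers, y is the line along which they close (so a half turn about z gives the same grasp; the last joint's range is limited). The gripper opens to 85 mm and grips with 20 to 120 N. Pads are 22 mm wide; open, the fingers measure 114 mm over their backs; the gripper's body (76 mm by 85 mm) begins 54 mm behind the grasp point. The pads swing forward as they close: fully open they stand 13 mm farther back than shut.
Start: joints at [0.998, 0.259, 0.021, 1.334, 0, 1.418], TCP at [0.224, 0.502, 0.231] pointing down, gripper open.
Joint ranges: [-3.04, 3.04], [-0.91, 1.82], [-1.04, 1.36], [-1.92, 1.95], [-1.52, 1.45], [-3.14, 3.14]. Speed limits (rad/s): [2.22, 2.22, 2.79, 3.14, 3.14, 3.14].

INTERFACE

Orientations are given as a unit quaternion [x, y, z, w].
In Python, from workcell import env gives the robot as it stands.
- The arm moves only by the tool move_arm, never from a script. Its argument "plan" is a list of rows, each a list of 3 entries, a list of its own where there are three numbers: the opening, from 0 (shut) to 1 (fully open), then the shift along the tool's x, y, z in mm, then the turn about the tool's z in rad. A call has 1 to 12 rows; each row shifts and turns the commanded pose from where the row before left it, along the tool's axes as they then stand; what a row does not reach is not made up. A row lasts 1/8 s, in which the tool goes at most 62.5 mm and 10.7 degrees, less where a joint would pass 70% of its speed; a pose out of reach is approached as far as the arm can. A call with a gripper value outside its range is refused whole. The fingers move at their own pace and stop on an object; "squeeze" is the grip in N (left out, the last holds). Time passes only in rows, so rows that do not move let the fingers close. It gives the time, the measured TCP pose, the force, the opening and the grip force at its end, in the units of the state.
- env.state(): the state, without advancing time (a new reading comes with each control period).
- env.camera(name): name is "side" or "top" or "wrist"; returns the picture (400x640x3 uint8, red, green, blue); there is no depth.
- env.get_calibration(name): a dict with "intrinsics" (3x3 intrinsics, pixels), "k1" (the pictures are not rectified: a ray, as slopes to the right and down, at radius r is drawn at 1 + k1 r^2 times it, then the intrinsics apply), "xyz" and "rotation" of the camera in the world. Camera axes: x right, y down, z forward; pixel columns grow to the right and rows downward; lengths in m; the calibration is good to about 2 mm. A picture is of the moment at which its call begins: read the wrist's pose just before it. get_calibration takes no time and is no camera call; for the wrist camera it gives the pose at the moment of the call.
- env.hand_in(): hands the job in; it is judged then, once.
The state is a dict: "clock": time; "qpos": joint angles; "joint_vel": joint speeds; "joint_efforts": joint torques, N m; "eef_pos": TCP position; "ee_rot": TCP orientation; "force": force on the tool from outside, world axes, zero at the start; "wrist_torque": the same for the moment, N m; "gripper_width": finger opening in m; "grasp_force": force on a finger pad.
Only numpy, scipy, OpenCV 4.12 (cv2) and the standard library are available. Lean on these libraries where they do the work, as an engineer would, in place of code of your own. Each camera call takes 0.05 s, during which the arm holds its last target. There are 200 camera calls.

## Working session

There is one attempt and no reset: what is moved stays moved. The work goes in short steps, Python scripts to look and compute and a tool call to move; the robot and the scene stay as the last step left them, time stands still between calls to the robot, and variables do not carry over. Pictures are saved under pics/ and viewed, at most 10 in all, crops included, and the job is handed in when it is done.

Besides the shell and the picture viewer there is one more tool, called after ">>>" as name(argument=value, ...) on one line, values as JSON. move_arm: Moves the arm, as the interface text tells. Its arguments: {"type":"object","properties":{"plan":{"type":"array"},"squeeze":{"type":"number"}},"required":["plan"]}

```bash
mkdir -p pics
cat > h.py <<'E'
import numpy as np, cv2
from workcell import env
def snap(name,fn):
    im=env.camera(name); cv2.imwrite('pics/'+fn,im[:,:,::-1]); return im
def px2w(cal,u,v,z):
    K=np.array(cal['intrinsics']);k=cal['k1']
    d=np.array([(u-K[0,2])/K[0,0],(v-K[1,2])/K[1,1]]);s=d.copy()
    for _ in range(30): s=d/(1+k*(s@s))
    r=np.array(cal['rotation'])@np.array([s[0],s[1],1]);o=np.array(cal['xyz'])
    return o+r*(z-o[2])/r[2]
def w2px(cal,p):
    K=np.array(cal['intrinsics']);c=np.array(cal['rotation']).T@(np.array(p)-np.array(cal['xyz']))
    s=c[:2]/c[2];s=s*(1+cal['k1']*(s@s));return K[0,0]*s[0]+K[0,2],K[1,1]*s[1]+K[1,2]
E
python3 - <<'E'
from h import *
for n in ['top','side','wrist']:
    c=env.get_calibration(n);print(n,np.round(c['xyz'],3),np.round(c['rotation'],3).tolist(),np.round(c['intrinsics'],1).tolist(),c['k1'])
t=snap('top','top0.png');s=snap('side','side0.png')
print(env.state(),env.grip_depth)
E
```

```text
top [ 0.469 -0.025  1.135] [0.707, -0.706, 0.02, -0.035] [[400.9, 0.0, 325.4], [0.0, 400.9, 195.2], [0.0, 0.0, 1.0]] -0.10056761640304777
side [ 0.29  -0.762  0.918] [0.917, -0.157, 0.071, -0.36] [[428.9, 0.0, 317.5], [0.0, 428.9, 199.7], [0.0, 0.0, 1.0]] 0.008947367142831857
wrist [0.157 0.534 0.374] [0.83, 0.538, 0.08, 0.125] [[326.9, 0.0, 317.7], [0.0, 326.9, 204.6], [0.0, 0.0, 1.0]] -0.049427857414079505
{'clock': 0.1, 'qpos': array([ 9.98391942e-01,  2.59156466e-01,  2.08035662e-02,  1.33369900e+00,
       -1.70618133e-05,  1.41822443e+00]), 'joint_vel': array([ 0.00059747, -0.00140258,  0.00323731,  0.00039234, -0.00068441,
       -0.00107017]), 'joint_efforts': array([ 3.84616331e-03, -5.56693017e+01,  3.45072055e+01,  1.16616624e-02,
       -1.68495094e-04, -2.16138949e-05]), 'eef_pos': array([0.22403358, 0.50201321, 0.23070203]), 'ee_rot': array([ 2.08377936e-01,  9.78048180e-01, -5.90017229e-04, -2.14637988e-04]), 'force': array([ 0.17011369, -0.02040224, -0.31942311]), 'wrist_torque': array([ 0.00999162, -0.02051287,  0.01692534]), 'grasp_force': 0.0, 'gripper_width': 0.08562032442977846} 0.0187
```

View pics/top0.png

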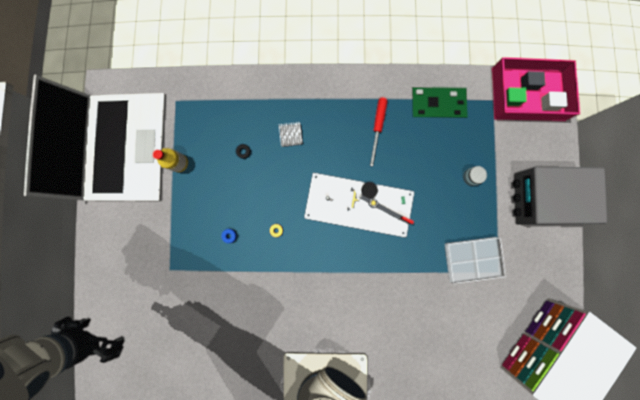

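View pics/side0.png

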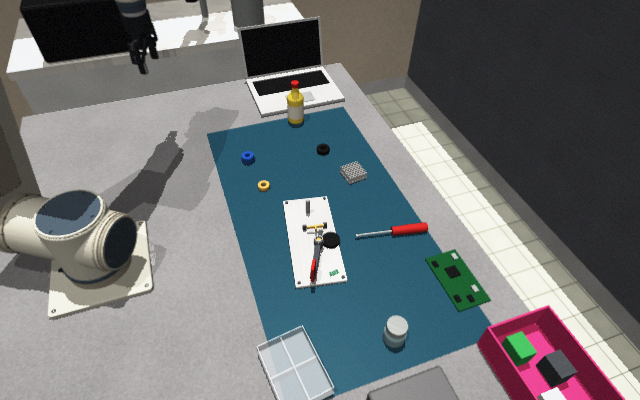

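The top picture shows the idler at about (230,236), the spacer at (277,230), the post at (328,198), and the paddle at (408,221). I'll enlarge that area.

Run:
```python
from h import *
t=cv2.imread('pics/top0.png')
a=cv2.resize(t[165:245,295:425],None,fx=6,fy=6,interpolation=cv2.INTER_CUBIC)
cv2.imwrite('pics/c1.png',a)
# colour centroids
h=cv2.cvtColor(t,cv2.COLOR_BGR2HSV)
def cen(m,x0,x1,y0,y1):
    mm=np.zeros_like(m);mm[y0:y1,x0:x1]=m[y0:y1,x0:x1]
    x,y,w,hh=cv2.boundingRect(mm);return x+(w-1)/2,y+(hh-1)/2,w,hh
c=env.get_calibration('top')
i=cen(cv2.inRange(h,(105,160,90),(130,255,255)),215,245,222,250)
s=cen(cv2.inRange(h,(15,80,100),(35,255,255)),262,292,218,243)
print(i,px2w(c,*i[:2],.02),s,px2w(c,*s[:2],.012))
```

```text
Traceback (most recent call last):
  File "h.py", line 9, in px2w
    r=np.array(cal['rotation'])@np.array([s[0],s[1],1]);o=np.array(cal['xyz'])
      ~~~~~~~~~~~~~~~~~~~~~~~~~^~~~~~~~~~~~~~~~~~~~~~~~
ValueError: matmul: Input operand 1 has a mismatch in its core dimension 0, with gufunc signature (n?,k),(k,m?)->(n?,m?) (size 3 is different from 4)
```

View pics/c1.png

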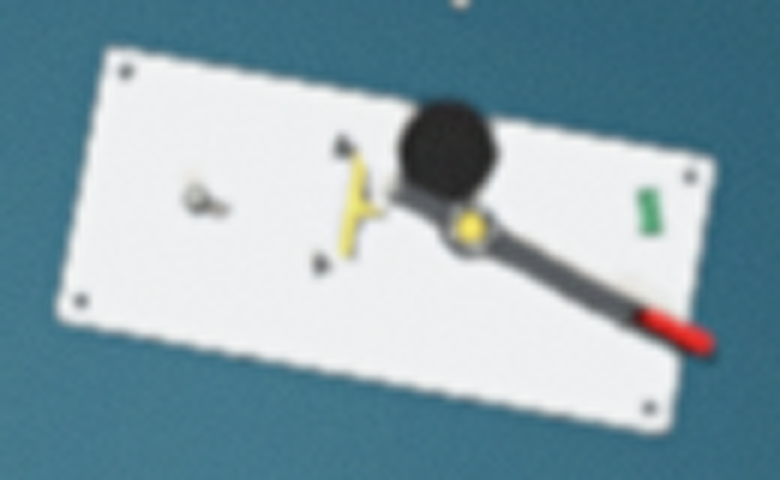

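The crop shows the plate corners at crop (110,47), (716,157), (668,432) and (58,318), the post tip at about (196,198), and the pivot at (470,227). The rotation is a quaternion, so I'll fix the helper.

```bash
sed -i '1a from scipy.spatial.transform import Rotation as R' h.py; sed -i "s/np.array(cal\['rotation'\])/R.from_quat(cal['rotation']).as_matrix()/" h.py
cat >> h.py <<'E'
def plan(p,yaw_axis=None):
    """tool-frame shift (mm) from measured pose to world p"""
    s=env.state();return R.from_quat(s['ee_rot']).inv().apply(np.array(p)-s['eef_pos'])*1000
E
python3 - <<'E'
from h import *
t=cv2.imread('pics/top0.png')
h=cv2.cvtColor(t,cv2.COLOR_BGR2HSV)
def cen(m,x0,x1,y0,y1):
    mm=np.zeros_like(m);mm[y0:y1,x0:x1]=m[y0:y1,x0:x1]
    x,y,w,hh=cv2.boundingRect(mm);return x+(w-1)/2,y+(hh-1)/2,w,hh
c=env.get_calibration('top')
i=cen(cv2.inRange(h,(105,160,90),(130,255,255)),215,245,222,250)
s=cen(cv2.inRange(h,(15,80,100),(35,255,255)),262,292,218,243)
print(i,px2w(c,*i[:2],.02),s,px2w(c,*s[:2],.012))
f=lambda u,v,z:px2w(c,u/6+295-.4,v/6+165-.4,z)[:2]
C=[f(110,47,.01),f(716,157,.01),f(668,432,.01),f(58,318,.01)];ctr=sum(C)/4
print(np.round(C,4),ctr)
ym=(C[0]+C[3]-C[1]-C[2]);xm=C[0]+C[1]-C[2]-C[3]
for nm,v in(('y',ym),('x',xm)):print(nm,np.hypot(*v)/2,np.arctan2(v[1],v[0]))
yaw=np.arctan2(ym[1],ym[0])-np.pi/2
Rm=lambda a:np.array([[np.cos(a),-np.sin(a)],[np.sin(a),np.cos(a)]])
print('yaw',yaw,'post',ctr+Rm(yaw)@[0,.09],'tip seen',f(196,198,.06))
pv=ctr+Rm(yaw)@[.01,-.035];print('pivot',pv,f(470,227,.04))
for q in(0,.45,.55):print(q,'paddle',pv+Rm(yaw-.3+q)@[-.004,-.1],yaw-.3+q)
st=env.state();M=R.from_quat(st['ee_rot']).as_matrix();print('tool axes',M.round(3).tolist(),'to spacer',plan([*px2w(c,*s[:2],.012)[:2],.2]))
E
```

```text
(228.0, 235.5, 15, 16) [0.44156556 0.27248898 0.02      ] (276.0, 230.0, 13, 13) [0.457631   0.13818953 0.012     ]
[[ 0.6204  0.0352]
 [ 0.5685 -0.2498]
 [ 0.4398 -0.2257]
 [ 0.4927  0.059 ]] [ 0.53034323 -0.09533364]
y 0.2896915122214484 1.38882467217678
x 0.13043759911003563 -0.18471733001353974
yaw -0.18197165461811649 post [ 0.54663044 -0.00681965] tip seen [ 0.54548626 -0.00634649]
pivot [ 0.5338442  -0.13156544] [ 0.53372267 -0.13092077]
0 paddle [ 0.48394716 -0.2183196 ] -0.4819716546181165
0.45 paddle [ 0.52664962 -0.23138647] -0.03197165461811646
0.55 paddle [ 0.53665104 -0.23160604] 0.06802834538188357
tool axes [[-0.913, 0.408, -0.001], [0.408, 0.913, -0.001], [0.0, -0.001, -1.0]] to spacer [-361.61378999 -236.97384484   30.9338452 ]
```

>>> move_arm(plan=[[1,[-45.2,-29.6,0],0],[1,[-45.2,-29.6,0],0],[1,[-45.2,-29.6,0],0],[1,[-45.2,-29.6,0],0],[1,[-45.2,-29.6,0],0],[1,[-45.2,-29.6,0],0],[1,[-45.2,-29.6,0],0],[1,[-45.2,-29.6,0],0],[1,[0,0,30],-0.119],[1,[0,0,30],-0.119],[1,[0,0,40],0],[1,[0,0,0],0]], squeeze=25)

```text
clock: 1.6
eef_pos: [0.456, 0.1383, 0.1292]
ee_rot: [0.091, 0.996, -0.001, -0.003]
force: [0.1, 0.6, -0.2]
gripper_width: 0.0852
grasp_force: 0.0
```

Run:
```python
from h import *
c=env.get_calibration('wrist');snap('wrist','w1.png');print(plan([.4576,.1382,.1]),env.state()['eef_pos'],w2px(c,[.4576,.1382,.014]),w2px(c,[.546,-.0065,.06]))
```

```text
[-0.5232872  -0.24158681 30.98960697] [0.45720612 0.13854132 0.13099058] (np.float64(317.0300513117891), np.float64(200.89250594339404)) (np.float64(160.65839208605175), np.float64(351.5942152058093))
```

View pics/w1.png

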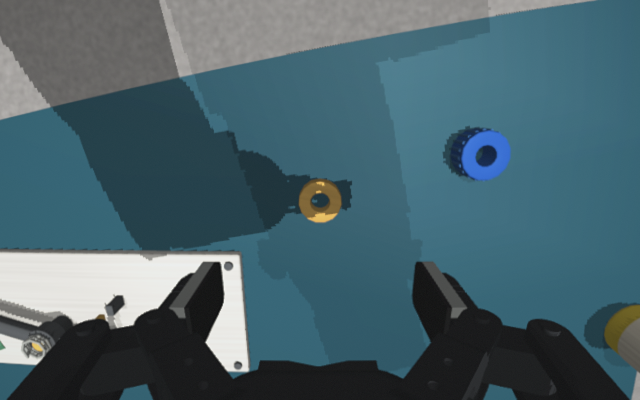

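The wrist view confirms the spacer at (321,201), against a predicted (317,201). I'll descend and centre it with two squeezes at right angles.

>>> move_arm(plan=[[1,[0,0,45],0],[1,[0,0,45],0],[1,[0,0,30],0],[1,[0,0,9],0],[0,[0,0,0],0],[0,[0,0,0],0],[0,[0,0,0],0],[0,[0,0,0],0],[0,[0,0,0],0],[0,[0,0,0],0]], squeeze=25)

```text
clock: 2.9
eef_pos: [0.4587, 0.1387, 0.0037]
ee_rot: [0.091, 0.996, 0.0, 0.001]
force: [-1.0, -0.1, 8.3]
gripper_width: 0.0349
grasp_force: 24.0
```

>>> move_arm(plan=[[1,[0,0,-1],0],[1,[0,0,0],0],[1,[0,0,0],0.0],[1,[0,0,0],0.175],[1,[0,0,0],0.175],[1,[0,0,0],0.175],[1,[0,0,0],0.175],[1,[0,0,0],0.175],[1,[0,0,0],0.175],[1,[0,0,0],0.175],[1,[0,0,0],0.175],[1,[0,0,0],0.17]])

```text
clock: 4.4
eef_pos: [0.4578, 0.1386, 0.0032]
ee_rot: [0.77, 0.638, -0.0, -0.0]
force: [-0.4, -0.3, 0.1]
gripper_width: 0.0857
grasp_force: 0.0
```

>>> move_arm(plan=[[0,[0,0,0],0],[0,[0,0,0],0],[0,[0,0,0],0],[0,[0,0,0],0],[0,[0,0,0],0],[0,[0,0,0],0],[0,[0,0,0],0]], squeeze=40)

```text
clock: 5.28
eef_pos: [0.4579, 0.1386, 0.0036]
ee_rot: [0.768, 0.641, 0.0, 0.0]
force: [-1.9, 0.6, 5.4]
gripper_width: 0.0341
grasp_force: 39.2
```

Run:
```python
from h import *
s=env.state();print(s['force'],s['eef_pos'],s['gripper_width'],plan([.546,-.0065,.011]),R.from_quat(s['ee_rot']).as_matrix().round(3).tolist())
```

```text
[-1.88583108  0.60200292  5.40564218] [0.45791369 0.13863152 0.00360919] 0.034075635842398234 [-127.08688636  112.56863506   -7.36250707] [[0.178, 0.984, 0.0], [0.984, -0.178, 0.0], [0.0, 0.0, -1.0]]
```

>>> move_arm(plan=[[0,[0,0,-40],0],[0,[0,0,-45],0],[0,[-31.8,28.1,0],0],[0,[-31.8,28.1,0],0],[0,[-31.8,28.1,0],0],[0,[-31.8,28.1,0],0],[0,[0,0,0],0],[0,[0,0,0],0],[0,[0,0,0],0]], squeeze=40)

```text
clock: 6.4
eef_pos: [0.5449, -0.0058, 0.0883]
ee_rot: [0.768, 0.641, -0.0, -0.0]
force: [-0.7, -0.2, -0.4]
gripper_width: 0.0339
grasp_force: 40.1
```

Run:
```python
from h import *
c=env.get_calibration('wrist');im=snap('wrist','w2.png');s=env.state();print(plan([.546,-.0062,.069]),s['eef_pos'],s['gripper_width'])
print(w2px(c,[.546,-.0062,.06]),w2px(c,[*s['eef_pos'][:2],.103]))
a=env.camera('side');cc=env.get_calibration('side');u,v=map(int,w2px(cc,[.546,-.006,.06]));print(u,v)
b=np.vstack([cv2.resize(im[150:400,160:480],(640,500))[:400,:],cv2.resize(a[v-40:v+20,u-64:u+64],(640,300))[:200]]);cv2.imwrite('pics/w2b.png',b[:,:,::-1])
```

```text
[-0.22912557  1.03490219 19.40248149] [ 0.54502461 -0.00579182  0.08840262] 0.03405438242811174
(np.float64(318.3546646775524), np.float64(244.08979776634408)) (np.float64(316.3142448325475), np.float64(283.0921341790055))
306 200
```

View pics/w2b.png

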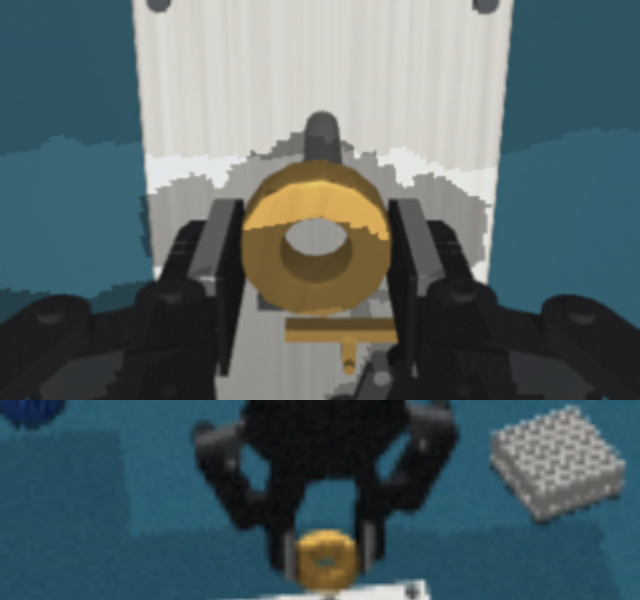

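The wrist view shows the spacer level between the pads. The post's lower end emerges above it at about full-image (321,206), and the tip is hidden. I'll check this against the predicted foot.

Run:
```python
from h import *
c=env.get_calibration('wrist');s=env.state()
P=[.546,-.0062]
for z in(.01,.06):print(w2px(c,[*P,z]))
for dx,dy in((.546,.0),(.552,-.0062)):print(w2px(c,[dx,dy,.01]))
print('ring top/bot',w2px(c,[.545,-.0058,.099]),w2px(c,[.545,-.0058,.085]))
print('foot from px',px2w(c,321,206,.01),px2w(c,325,207,.01))
```

```text
(np.float64(317.7741275985225), np.float64(215.48136036873723))
(np.float64(317.92552276959185), np.float64(243.98157730623177))
(np.float64(316.20235013746066), np.float64(207.35333754707145))
(np.float64(326.0337945728204), np.float64(214.04631612256486))
ring top/bot (np.float64(315.7958682468609), np.float64(278.3878945417548)) (np.float64(315.90907130718216), np.float64(264.0974479095371))
foot from px [5.49528586e-01 3.75442665e-04 1.00000000e-02] [ 0.55218951 -0.00086869  0.01      ]
```

>>> move_arm(plan=[[0,[0,1.6,10],0],[0,[0,0,10],0],[0,[0,0,5],0],[0,[0,0,5],0],[0,[0,0,5],0],[0,[0,0,0],0]])

```text
clock: 7.25
eef_pos: [0.5469, -0.007, 0.0529]
ee_rot: [0.768, 0.64, -0.0, -0.0]
force: [0.7, 0.5, -0.7]
gripper_width: 0.034
grasp_force: 40.1
```

>>> move_arm(plan=[[0,[0,0,10],0],[0,[0,0,10],0],[0,[0,0,10],0],[0,[0,0,5],0],[0,[0,0,3],0],[0,[0,0,0],0]])

```text
clock: 8.0
eef_pos: [0.5471, -0.007, 0.0152]
ee_rot: [0.768, 0.64, -0.0, -0.0]
force: [0.5, 0.3, -0.3]
gripper_width: 0.0337
grasp_force: 40.1
```

>>> move_arm(plan=[[0,[0,0,1],0],[0,[0,0,1],0],[0,[0,0,0],0]])

```text
clock: 8.38
eef_pos: [0.5473, -0.0071, 0.0137]
ee_rot: [0.768, 0.64, 0.0, 0.0]
force: [-0.6, -0.1, 3.3]
gripper_width: 0.0339
grasp_force: 40.4
```

>>> move_arm(plan=[[1,[0,0,0],0],[1,[0,0,0],0],[1,[0,0,0],0],[1,[0,0,0],0],[1,[0,0,-30],0],[1,[0,0,-40],0],[1,[0,0,-40],0]])

```text
clock: 9.25
eef_pos: [0.5469, -0.007, 0.1244]
ee_rot: [0.768, 0.64, -0.0, -0.0]
force: [0.7, -0.4, -0.9]
gripper_width: 0.0856
grasp_force: 0.0
```

>>> move_arm(plan=[[1,[42.8,-25.5,0],0],[1,[42.8,-25.5,0],0],[1,[42.8,-25.5,0],0],[1,[42.8,-25.5,0],0],[1,[42.8,-25.5,0],0],[1,[42.8,-25.5,0],0],[1,[0,0,0],-0.175],[1,[0,0,0],-0.175],[1,[0,0,0],-0.175],[1,[0,0,0],-0.175],[1,[0,0,0],-0.175],[1,[0,0,0],-0.175]])

```text
clock: 10.75
eef_pos: [0.4428, 0.2731, 0.1233]
ee_rot: [0.341, 0.94, -0.0, -0.0]
force: [0.1, 0.2, -0.6]
gripper_width: 0.0854
grasp_force: 0.0
```

>>> move_arm(plan=[[1,[0,0,0],-0.175],[1,[0,0,0],-0.175],[1,[0,0,0],-0.17],[1,[0,0,0],0]])

```text
clock: 11.25
eef_pos: [0.4428, 0.2731, 0.1233]
ee_rot: [0.091, 0.996, -0.0, -0.0]
force: [-0.3, 0.6, -0.4]
gripper_width: 0.0851
grasp_force: 0.0
```

Run:
```python
from h import *
c=env.get_calibration('wrist');im=snap('wrist','w3.png');s=env.state();print(plan([.4419,.2729,.009]),s['eef_pos'])
h=cv2.cvtColor(im,cv2.COLOR_RGB2HSV);m=cv2.inRange(h,(106,140,140),(125,255,255));
n,l,st,ce=cv2.connectedComponentsWithStats(m);k=1+st[1:,4].argmax();print(st[k],ce[k],w2px(c,[.4419,.2729,.024]))
P=w2px(c,[.547,-.007,.06]);print(P)
t=env.camera('top');b=np.hstack([cv2.resize(im,(400,250)),cv2.resize(t[175:225,300:380],(400,250),interpolation=cv2.INTER_CUBIC)]);cv2.imwrite('pics/w3b.png',b[:,:,::-1])
```

```text
[  0.82245838  -0.36535228 114.24867259] [0.44278331 0.27310998 0.12324861]
[304 217  29  10 133] [321.30075188 222.15037594] (np.float64(316.0446945319809), np.float64(203.01275726600193))
(np.float64(19.897323434786983), np.float64(386.5653276178511))
```

View pics/w3b.png

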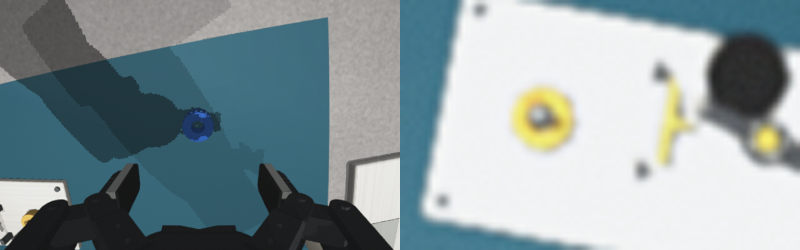

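>>> move_arm(plan=[[1,[0,0,45],0],[1,[0,0,45],0],[1,[0,0,20],0],[1,[0,0,4],0],[0,[0,0,0],0],[0,[0,0,0],0],[0,[0,0,0],0],[0,[0,0,0],0],[0,[0,0,0],0],[1,[0,0,0],0],[1,[0,0,0],0],[1,[0,0,0],0]], squeeze=25)

```text
clock: 12.85
eef_pos: [0.4428, 0.2731, 0.0093]
ee_rot: [0.091, 0.996, -0.0, 0.0]
force: [0.6, 0.1, 0.5]
gripper_width: 0.0857
grasp_force: 0.0
```

>>> move_arm(plan=[[1,[0,0,0],0.175],[1,[0,0,0],0.175],[1,[0,0,0],0.175],[1,[0,0,0],0.175],[1,[0,0,0],0.175],[1,[0,0,0],0.175],[1,[0,0,0],0.175],[1,[0,0,0],0.175],[1,[0,0,0],0.17]])

```text
clock: 13.98
eef_pos: [0.4428, 0.2731, 0.0092]
ee_rot: [0.77, 0.638, -0.0, -0.0]
force: [0.1, -0.3, 0.2]
gripper_width: 0.0855
grasp_force: 0.0
```

>>> move_arm(plan=[[0,[0,0,0],0],[0,[0,0,0],0],[0,[0,0,0],0],[0,[0,0,0],0],[0,[0,0,0],0],[0,[0,0,0],0]], squeeze=40)

```text
clock: 14.72
eef_pos: [0.4429, 0.2731, 0.0096]
ee_rot: [0.768, 0.641, 0.0, 0.0]
force: [-1.5, -0.4, 5.2]
gripper_width: 0.0385
grasp_force: 39.7
```

Run:
```python
from h import *
s=env.state();print(plan([.547,-.007,.1]),s['eef_pos'],s['gripper_width'],s['grasp_force'],s['force'])
```

```text
[-257.08949364  152.42635589  -90.36010366] [0.44285403 0.27314657 0.00963812] 0.038459602146083474 39.65843919664621 [-1.45548971 -0.41813792  5.18737931]
```

Holding it. I'll lift it 85 mm and carry it back over the post.

>>> move_arm(plan=[[0,[0,0,-40],0],[0,[0,0,-45],0],[0,[-42.8,25.4,0],0],[0,[-42.8,25.4,0],0],[0,[-42.8,25.4,0],0],[0,[-42.8,25.4,0],0],[0,[-42.8,25.4,0],0],[0,[-42.8,25.4,0],0],[0,[0,0,0],0],[0,[0,0,0],0],[0,[0,0,0],0]])

```text
clock: 16.1
eef_pos: [0.5461, -0.0059, 0.0943]
ee_rot: [0.768, 0.641, -0.0, -0.0]
force: [-0.2, -0.2, -1.4]
gripper_width: 0.0381
grasp_force: 40.5
```

Run:
```python
from h import *
s=env.state();print(plan([.547,-.007,.0335]),s['eef_pos'],s['gripper_width'],s['grasp_force'],s['force'])
```

```text
[-0.90320135  1.12206069 60.79447894] [ 0.54607425 -0.00592335  0.09429496] 0.0380590842403589 40.46187870204449 [-0.18020583 -0.24080766 -1.42004644]
```

>>> move_arm(plan=[[0,[-0.9,1.0,10],0],[0,[0,0,10],0],[0,[0,0,6],0],[0,[0,0,6],0],[0,[0,0,5],0],[0,[0,0,5],0],[0,[0,0,0],0]])

```text
clock: 16.98
eef_pos: [0.5471, -0.0078, 0.0519]
ee_rot: [0.768, 0.64, -0.0, -0.0]
force: [-0.2, 2.3, -1.5]
gripper_width: 0.0381
grasp_force: 40.3
```

>>> move_arm(plan=[[0,[0.8,0,5],0],[0,[0,0,5],0],[0,[0,0,5],0],[0,[0,0,1],0],[0,[0,0,1],0],[0,[0,0,1],0],[0,[0,0,0],0]])

```text
clock: 17.85
eef_pos: [0.5475, -0.0072, 0.0343]
ee_rot: [0.768, 0.64, 0.0, 0.0]
force: [0.7, 0.4, -1.3]
gripper_width: 0.0381
grasp_force: 40.5
```

>>> move_arm(plan=[[0,[0,0,0.7],0],[0,[0,0,0.7],0],[0,[0,0,0],0]])

```text
clock: 18.23
eef_pos: [0.5476, -0.0072, 0.0336]
ee_rot: [0.768, 0.64, 0.0, 0.0]
force: [-2.3, 0.2, 7.2]
gripper_width: 0.0378
grasp_force: 41.2
```

>>> move_arm(plan=[[1,[0,0,0],0],[1,[0,0,0],0],[1,[0,0,0],0],[1,[0,0,0],0],[1,[0,0,-30],0],[1,[0,0,-40],0],[1,[0,0,-40],0],[0,[-52.5,-13.5,0],0],[0,[-52.5,-13.5,0],0],[0,[-52.5,-13.5,0],0],[0,[-52.5,-13.5,0],0]])

```text
clock: 19.6
eef_pos: [0.4557, -0.2054, 0.143]
ee_rot: [0.768, 0.64, 0.0, 0.0]
force: [0.8, -0.4, 0.3]
gripper_width: 0.0121
grasp_force: 0.0
```

>>> move_arm(plan=[[0,[0,0,0],0.168],[0,[0,0,0],0.168],[0,[0,0,0],0.168],[0,[0,0,0],0.168],[0,[0,0,0],0.168],[0,[0,0,0],0.168],[0,[0,0,0],0.168],[0,[0,0,0],0.168],[0,[0,0,0],0]])

```text
clock: 20.72
eef_pos: [0.4565, -0.204, 0.1428]
ee_rot: [1.0, 0.023, -0.0, -0.0]
force: [-0.4, -0.2, 0.2]
gripper_width: -0.0001
grasp_force: 0.0
```

Run:
```python
from h import *
c=env.get_calibration('wrist');im=snap('wrist','w4.png');s=env.state();print(plan([.4565,-.204,.05]),s['eef_pos'],R.from_quat(s['ee_rot']).as_matrix()[:2,0],s['qpos'],s['gripper_width'])
print(w2px(c,[.4839,-.2183,.077]),px2w(c,0,0,.077))
t=env.camera('side');u,v=map(int,w2px(env.get_calibration('side'),[.547,-.007,.04]))
b=np.hstack([cv2.resize(im,(480,300)),cv2.resize(t[v-25:v+25,u-25:u+25],(300,300),interpolation=cv2.INTER_CUBIC)]);cv2.imwrite('pics/w4b.png',b[:,:,::-1])
```

```text
[-1.70545311e-03 -4.01912796e-02  9.28439253e+01] [ 0.45651219 -0.20404236  0.14284392] [0.99877931 0.04939506] [-5.88280954e-01  2.18218790e-01 -2.64836609e-01  1.08783084e+00
 -3.01307307e-05  2.50389653e+00] -0.000615642634920391
(np.float64(342.73182181229635), np.float64(183.05165572536757)) [ 0.58787445 -0.0066149   0.077     ]
```

View pics/w4b.png

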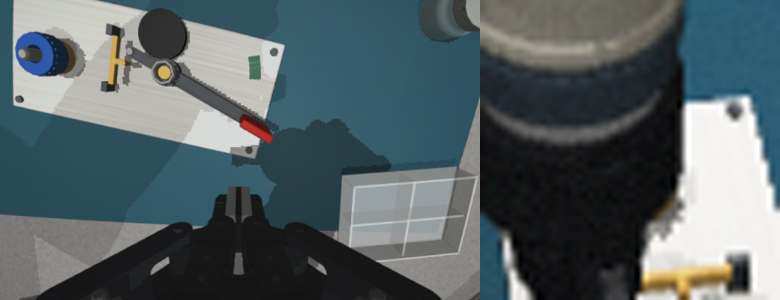

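>>> move_arm(plan=[[0,[0,0,40],0],[0,[0,0,40],0],[0,[0,0,13],0],[0,[6,3,0],0],[0,[6,3,0],0],[0,[6,3,0],0],[0,[6,3,0],0],[0,[0,0,0],0]], squeeze=60)

```text
clock: 21.82
eef_pos: [0.4814, -0.2151, 0.0501]
ee_rot: [1.0, 0.023, 0.0, 0.0]
force: [-2.8, 0.2, 1.7]
gripper_width: 0.0
grasp_force: 1.7
```

>>> move_arm(plan=[[0,[6,3,0],0],[0,[6,3,0],0],[0,[6,3,0],0],[0,[6,2.5,0],0],[0,[0,0,0],0]])

```text
clock: 22.45
eef_pos: [0.5056, -0.2248, 0.0494]
ee_rot: [1.0, 0.023, -0.0, -0.001]
force: [-3.2, 3.2, -0.7]
gripper_width: 0.0004
grasp_force: 2.1
```

>>> move_arm(plan=[[0,[6,2.5,0],0],[0,[6,2.3,0],0],[0,[6,2.2,0],0],[0,[5,1.5,0],0],[0,[0,0,0],0],[0,[0,0,0],0]])

```text
clock: 23.2
eef_pos: [0.5277, -0.2321, 0.0492]
ee_rot: [1.0, 0.023, -0.001, -0.001]
force: [-7.6, 3.9, -0.8]
gripper_width: -0.0
grasp_force: 3.4
```

Run:
```python
from h import *
im=snap('wrist','w5.png');s=env.state();print(s['eef_pos'],s['force'])
t=env.camera('side');u,v=map(int,w2px(env.get_calibration('side'),[.53,-.1,.03]))
a=env.camera('top')
b=np.vstack([cv2.resize(im[:300],(780,366))[:300],np.hstack([cv2.resize(t[v-45:v+55,u-65:u+65],(390,300),interpolation=cv2.INTER_CUBIC),cv2.resize(a[160:260,295:425],(390,300),interpolation=cv2.INTER_CUBIC)])]);cv2.imwrite('pics/w5b.png',b[:,:,::-1])
```

```text
[ 0.52765086 -0.23211734  0.04925294] [-7.27640073  2.87521167  0.82802616]
```

View pics/w5b.png

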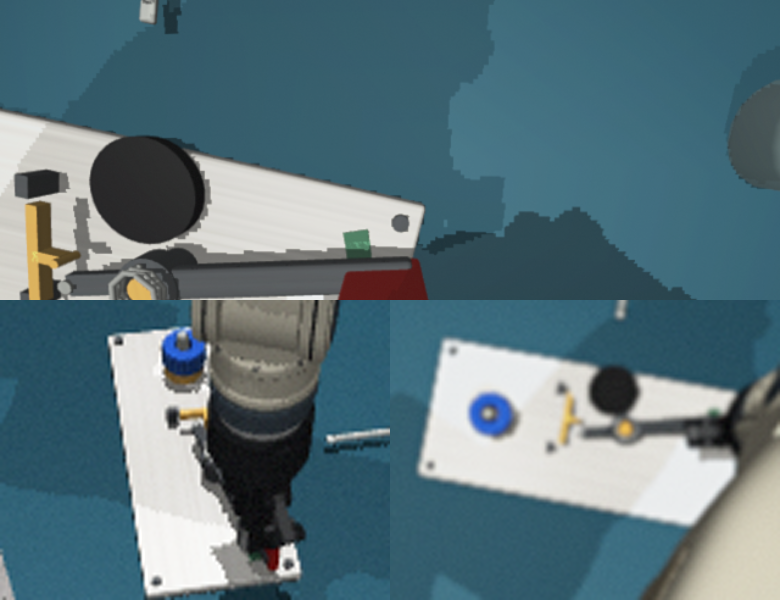

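The wrist and top views show the arm swung about 0.55 rad, over the green marks. The roller and spacer are stacked on the post. I'll push 2 mm further for margin and hand in.

>>> move_arm(plan=[[0,[2,0,0],0],[0,[0,0,0],0],[0,[0,0,0],0],[0,[0,0,0],0]])

```text
clock: 23.85
eef_pos: [0.5295, -0.232, 0.0492]
ee_rot: [1.0, 0.023, -0.001, -0.001]
force: [-7.2, 2.7, 0.3]
gripper_width: 0.0002
grasp_force: 3.5
```

```bash
python3 -c "
from workcell import env
s=env.state();print(s['eef_pos'],s['force'],s['clock']);print(env.hand_in())"
```

```text
[ 0.52952691 -0.23201623  0.04924245] [-7.1871826   2.69510912  0.27189674] 23.85
the job is handed in; nothing more can be done
None
```

I handed the job in at about 24 s: the spacer and roller are home on the post and released, and the gripper is still holding the tensioner arm over the green marks, at about 0.57 rad by my estimate.

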